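Walk the full slide box round against the tray's back wall

ROBOT

A 7-joint arm with a two-finger parallel gripper is mounted at the origin on the work surface. World frame = base frame: x ahead of the robot, y to its left, z up, the work surface at z = 0. Lengths are in mm, angles in rad, forces in N, time in s.
With the tool pointing down it reaches from about 425 to 875 mm from the base axis. Payload 8.4 kg.
Tool frame: the origin (TCP) lies midway between the tips of the shut fingers; the grasp point (between the pads) lies 19 mm behind it; z points along the fingers, y is the line along which they close (so a half turn about z gives the same grasp; the last joint's range is limited). The gripper opens to 85 mm and grips with 20 to 120 N. Pads are 22 mm wide; open, the fingers measure 114 mm over their backs; the gripper's body (76 mm by 85 mm) begins 54 mm behind the grasp point. The pads swing forward as they close: fully open they stand 13 mm farther back than shut.
Start: joints at [-1.203, 0.333, 0.04, 1.465, -0.013, 1.343, -0.059], TCP at [292.517, 580.429, 231.308] pointing down, gripper open.
Joint ranges: [-2.58, 2.58], [-0.38, 2.09], [-1.3, 1.39], [0.25, 2.4], [-1.5, 4.64], [0.08, 2.09], [-2.65, 2.65]. Speed limits (rad/s): [2.22, 2.22, 2.79, 2.79, 3.14, 3.14, 3.14].

INTERFACE

Orientations are given as a unit quaternion [w, x, y, z].
In Python, from bench import status, eyes, hand_in, spot_in, silhouettes gives the robot as it stands.
- The arm moves only by the tool servo_tool, never from a script. Its argument "targets" is a list of rows, each an object of numbers: "hand": the gripper's target within -1 to 1 (fully open at 1, half-way at 0, shut at -1); "dx", "dy", "dz": the shift along the tool's x, y, z normalised to -1 to 1, where 1 is 0.4 m; "spin": the turn about the tool's z normalised to -1 to 1, where 1 is 360 degrees. In form: [{"hand": .., "dx": .., "dy": .., "dz": .., "spin": ..}, ...]. A call has exactly 8 rows; each row shifts and turns the commanded pose from where the row before left it, along the tool's axes as they then stand; what a row does not reach is not made up. A row lasts 1/8 s, in which the tool goes at most 62.5 mm and 10.7 degrees, less where a joint would pass 70% of its speed; a pose out of reach is approached as far as the arm can. A call with a number of a shift or a turn outside -1 to 1 is refused whole. A call with a gripper value outside its range is refused whole. The fingers move at their own pace and stop on an object; "grip_force" is the grip in N (left out, the last holds). Time passes only in rows, so rows that do not move let the fingers close, or fill a call up. It gives the time, the measured TCP pose, the force, the opening and the grip force at its end, in the units of the state.
- status.get_state(): the state, without advancing time (a new reading comes with each control period).
- eyes.read_camera(name): name is "scene" or "top" or "wrist"; returns a dict with "image" (384x512x3 uint8, blue, green, red), "depth" (384x512 float32, mm along the optical axis (not along the pixel's ray), 0 where there is no reading), "vfov" (degrees; the focal length in pixels is half the picture's height over the tangent of half this angle, whatever the lens; pixels are square), "cx", "cy" (the principal point, pixels), "T" (4x4, takes a point from camera to world coordinates). Camera axes: x right, y down, z forward; pixel columns grow to the right and rows downward; lengths in mm; the calibration is good to about 2 mm. A picture is of the moment at which its call begins.
- hand_in(): hands the job in; it is judged then, once.
Trained networks look in a picture, given as the dict that the camera call returned (one of the last four; its "shot" number tells which), for a name from the list of things; names that differ only in an ending like _2 or _b are one class to them, and where a whole thing is asked for, a point or a joint stands for the part that bears it (a point fixed in the world has none). Each returns a list of dicts, best first, with "confidence" (0 to 1); they miss things now and then, are a little off and sometimes report something else, mostly with a low value. They report only what shows in the picture. A call takes as long as a camera call. They do not tell look-alikes from the thing itself.
- spot_in(picture, thing): "rect" ([left, top, right, bottom] as shares, 0 to 1, of the picture: columns of its width, rows of its height, round what is visible of it).
- silhouettes(picture, thing): "mask" (384x512 bool, what is visible of it) and "rect" ([left, top, right, bottom] as shares, 0 to 1, of the picture: columns of its width, rows of its height, round what is visible of it).
The state is a dict: "t": time; "qpos": joint angles; "joint_velocities": joint speeds; "joint_efforts": joint torques, N m; "tcp_pos": TCP position; "ee_rot": TCP orientation; "ft_force": force on the tool from outside, world axes, zero at the start; "ft_torque": the same for the moment, N m; "gripper_width": opening from 0.0 (shut) to 1.0 (fully open); "gripper_force": force on a finger pad.
Only numpy, scipy, OpenCV 4.12 (cv2) and the standard library are available. Lean on these libraries where they do the work, as an engineer would, in place of code of your own. Each camera call takes 0.05 s, during which the arm holds its last target. There are 200 camera calls.

TASK

The full, heavy wooden slide box has been set down askew on the steel tray. With your fingertips push it round, working at one corner and then another as it needs, until its hinged back stands flush along the tray's back wall. Only slide it, smoothly: do not lift, tip or jolt it, leave the other things on the tray where they stand, and take your hand away.

Things in the scene. Friction and masses are not known exactly. Their poses are not given: they have to be found in the camera images.
- slide_box: closed wooden slide box full of glass, 110 mm deep (its x), 160 wide (y), 60 tall, 0.75 to 1 kg, loose on the tray floor (friction 0.5 to 0.7). Origin: centre of its underside. Back (+x): two brass hinges. Front (-x): brass catch, card holder, dark thumb groove in the lid. Lid latched. Pushed square on its front 60 mm to one side, it pivots about a point some 50 mm to the other side of centre
- back_left (a point): point on the box's back left vertical edge, 10 mm above its underside: 55 mm in x and +80 mm in y from the box's origin
- back_right (a point): point on the box's back right vertical edge, 10 mm above its underside: 55 mm in x and -80 mm in y from the box's origin
- tray: fixed steel tray on the bench, 300 mm deep (its x), 570 wide (y), floor 3 mm thick, open at the front (-x), 12 mm lips at both short sides, along the far side (+x) an upright back wall 40 mm high, 5 thick. Origin: centre of its underside; x points square into the wall. Place and small yaw vary. The box starts turned 0.5 to 1.15 rad anticlockwise from square, its centre 130 to 165 mm off the wall
- wall_foot (a point): middle of the foot of the back wall's inner face, on the tray floor: 145 mm in x and 3 mm in z from the tray's origin; its axes are the tray's (x into the wall, y along it)
- plastic_case: bystander: closed white plastic slide case, 85 mm deep (x) by 100 mm wide (y) by 35 mm tall, 0.22 kg, loose, standing by the back wall near one end of the tray (either end), centre about 215 mm along the wall from its middle. Origin: centre of its underside
- stain_jar: bystander: lidded glass staining jar, 60 mm across the foot, 88 mm tall, loose, standing by the back wall near the other end of the tray, about 215 mm along the wall from its middle. Origin: centre of its underside
- oil_bottle: bystander: amber dropper bottle, 28 mm across, 62 mm tall, loose, in the front left part of the tray. Origin: centre of its underside
There are look-alikes about, which are no part of the job. Of the things like the slide_box, leave any that is orange or red; of the rest the larger one is meant.

How it is judged:
By the outcome, as a careful person would: the job done as asked, in the order asked, and still so for the second after the job is handed in, with the robot touching nothing.
It also fails if it takes over 56 s, if anything falls off the work surface, if the arm or the gripper's body presses on something with over 40 N, if the wrist force passes 120 N, or if a joint passes its speed limit or range.

## Working session

There is one attempt and no reset: what is moved stays moved. The work goes in short steps, Python scripts to look and compute and a tool call to move; the robot and the scene stay as the last step left them, time stands still between calls to the robot, and variables do not carry over. Pictures are saved under pics/ and viewed, at most 10 in all, crops included, and the job is handed in when it is done.

Besides the shell and the picture viewer there is one more tool, called after "Emit:" as name(argument=value, ...) on one line, values as JSON. servo_tool: Moves the arm, as the interface text tells. Scaled input: -1 to 1 covers 0.4 m each way for a shift and 360 degrees each way for a turn. Its arguments: {"type":"object","properties":{"targets":{"type":"array","items":{"type":"object","properties":{"hand":{"type":"number"},"dx":{"type":"number"},"dy":{"type":"number"},"dz":{"type":"number"},"spin":{"type":"number"}}}},"grip_force":{"type":"number"}},"required":["targets"]}

```bash
mkdir -p pics; ls
cat > h.py <<'E'
import numpy as np, cv2
from bench import status, eyes, hand_in, spot_in, silhouettes
def cloud(p):
    d=p["depth"]; h,w=d.shape; f=h/2/np.tan(np.radians(p["vfov"])/2)
    v,u=np.mgrid[:h,:w]; c=np.stack([(u-p["cx"])/f*d,(v-p["cy"])/f*d,d],-1)
    T=np.array(p["T"]); return c@T[:3,:3].T+T[:3,3]
E
python3 - <<'E'
from h import *
s=status.get_state(); print({k:np.round(v,3).tolist() for k,v in s.items()})
a=eyes.read_camera("top"); b=eyes.read_camera("scene")
cv2.imwrite("pics/top.png",a["image"]); cv2.imwrite("pics/scene.png",b["image"])
P=cloud(a)
for n in ["slide_box","tray","plastic_case","stain_jar","oil_bottle"]:
    for r in silhouettes(a,n):
        m=r["mask"]&(a["depth"]>0); q=P[m]; t=np.percentile(q[:,2],90); top=q[abs(q[:,2]-t)<6]
        print(n,round(r["confidence"],2),np.round(np.array(r["rect"])*[512,384,512,384]),m.sum(),"ztop",t.round(1), cv2.minAreaRect(top[:,:2].astype(np.float32)))
np.save("P.npy",P)
E
```

```text
pics
{'t': 0.0, 'qpos': [-1.203, 0.334, 0.04, 1.466, -0.013, 1.343, -0.059], 'joint_velocities': [-0.001, -0.0, 0.002, 0.0, -0.001, -0.001, 0.0], 'joint_efforts': [0.0, -65.856, 1.366, -40.557, 0.017, 0.013, 0.0], 'tcp_pos': [292.338, 579.994, 230.384], 'ee_rot': [-0.0, 0.231, 0.973, -0.001], 'ft_force': [-1.112, -0.08, 0.262], 'ft_torque': [0.025, 0.057, -0.023], 'gripper_force': 0.0, 'gripper_width': 1.0}
slide_box 0.82 [215.  83. 258. 127.] 1083 ztop 42.3 ((852.1804809570312, 55.162940979003906), (107.58368682861328, 73.49433135986328), 58.256263732910156)
slide_box 0.76 [279. 268. 334. 310.] 1130 ztop 43.2 ((321.357666015625, -128.04483032226562), (73.94528198242188, 106.99705505371094), 22.23558235168457)
slide_box 0.65 [361. 261. 410. 329.] 2828 ztop 63.3 ((307.28021240234375, -341.9338684082031), (111.06580352783203, 158.87132263183594), 89.38439178466797)
tray 0.62 [193. 165. 219. 191.] 476 ztop 87.1 ((629.1267700195312, 147.08245849609375), (54.937198638916016, 53.38356399536133), 52.192955017089844)
tray 0.56 [178. 132. 391. 270.] 17220 ztop 7.1 ((568.1773681640625, -78.0020751953125), (314.09814453125, 580.00830078125), 7.82401704788208)
plastic_case 0.66 [335. 140. 376. 175.] 1129 ztop 40.8 ((684.9116821289062, -279.1839904785156), (86.39765167236328, 99.87779235839844), 7.786223888397217)
stain_jar 0.68 [196. 169. 219. 194.] 418 ztop 88.0 ((628.1006469726562, 145.17800903320312), (50.73463439941406, 53.19257354736328), 28.668672561645508)
stain_jar 0.38 [259. 175. 326. 244.] 2335 ztop 65.7 ((548.099853515625, -99.46221160888672), (110.19879150390625, 159.8649139404297), 50.45651626586914)
```

View pics/top.png

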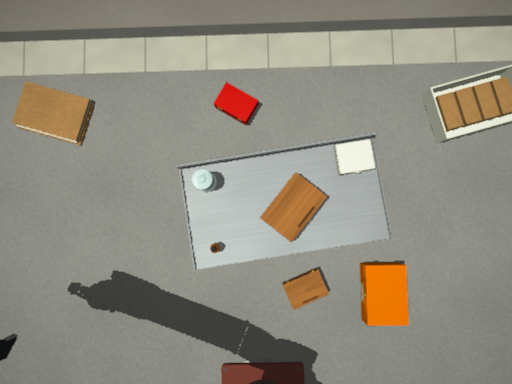

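View pics/scene.png

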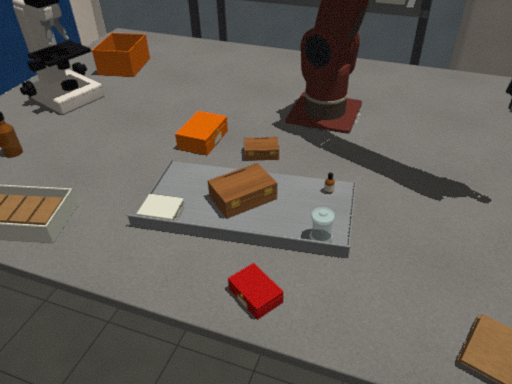

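The top view has world +x up and +y left. The tray wall runs from pixel (180,167) to (375,136). The large brown box is at (295,207), with its groove (the front) facing lower right at about (308,215). The jar is at (204,180), the case at (354,157) and the bottle at (217,247). The red, orange and small brown boxes are decoys.

```bash
cat >> h.py <<'E'
R2=lambda a: np.array([[np.cos(a),-np.sin(a)],[np.sin(a),np.cos(a)]])
def scan(pic):
    P=cloud(pic).reshape(-1,3); P=P[pic["depth"].ravel()>0]
    return P
def box(P,c,zr=(56,72),rad=105):
    q=P[(P[:,2]>zr[0])&(P[:,2]<zr[1])&(np.hypot(*(P[:,:2]-c).T)<rad)]
    return cv2.minAreaRect(q[:,:2].astype(np.float32)), len(q), np.median(q[:,2])
def tcp(s=None):
    s=s or status.get_state(); w,x,y,z=s["ee_rot"]
    from scipy.spatial.transform import Rotation as R
    M=R.from_quat([x,y,z,w]).as_matrix(); return np.array(s["tcp_pos"]),np.degrees(np.arctan2(M[1,0],M[0,0])),s
E
python3 - <<'E'
from h import *
for n in ["top","scene"]:
    p=eyes.read_camera(n); P=scan(p)
    print(n,box(P,[548,-99]))
    # wall: points z 25..48 near line
    y=np.radians(7.82); L=(P[:,:2]-[568,-78])@R2(y)
    w=(P[:,2]>20)&(P[:,2]<50)&(L[:,0]>135)&(L[:,0]<165)&(abs(L[:,1])<150)
    Q=P[w]; l=L[w]
    t=Q[:,2]>np.percentile(Q[:,2],60)-3
    k=np.polyfit(l[t,1],l[t,0],1); print(w.sum(),"ztop",np.percentile(Q[:,2],90),"fit",k,"x range",np.percentile(l[t,0],[2,50,98]), "yaw",np.degrees(y-np.arctan(k[0])))
    fl=(P[:,2]<12)&(abs(L[:,0])<100)&(abs(L[:,1]+0)<270); print("floor z",np.median(P[fl][:,2]))
    b=silhouettes(p,"oil_bottle"); X=cloud(p)
    for r in b: print("oil",r["confidence"],np.median(X[r["mask"]],0))
    for c in [(500,110)]:
        m=(P[:,2]>25)&(P[:,2]<75)&(np.hypot(*(P[:,:2]-c).T)<60); print("oil?",P[m].mean(0) if m.any() else 0)
E
```

```text
top (((548.078125, -99.8106918334961), (110.78475952148438, 160.30967712402344), 50.43165588378906), 2353, np.float64(63.490877212946884))
412 ztop 44.633307788519346 fit [-8.81022458e-04  1.44001864e+02] x range [140.33859905 143.96366828 147.81558239] yaw 7.870478855444564
floor z 3.4605715127322583
oil? [446.56369795 118.40426059  46.10145521]
scene (((550.0697631835938, -93.82459259033203), (115.7820053100586, 161.58934020996094), 50.39860153198242), 1573, np.float64(63.44981290824467))
851 ztop 43.407744751115956 fit [-1.55532474e-03  1.48088027e+02] x range [143.86225561 148.18103847 151.66944437] yaw 7.9091134717421445
floor z 2.4229989243114005
oil 0.56 [448.19715436 127.60611731  33.46802804]
oil? [448.88366167 125.74600516  44.16230136]
```

```bash
cat >> h.py <<'E'
import json
def plan(pose,wps):
    """pose=(x,y,z,yaw deg of tool x); wps: list of (x,y,z,yaw,rows). prints rows (tool axes: x=yaw dir, y=yaw-90, z down)"""
    p=np.array(pose[:3],float); a=pose[3]; out=[]
    for *g,n in wps:
        for i in range(int(n)):
            k=int(n)-i; d=(np.array(g[:3])-p)/k; s=-(g[3]-a)/k
            r=np.radians(a); ex=np.array([np.cos(r),np.sin(r)]); ey=np.array([np.sin(r),-np.cos(r)])
            row=dict(hand=1,dx=round(float(d[:2]@ex/400),4),dy=round(float(d[:2]@ey/400),4),dz=round(float(-d[2]/400),4),spin=round(float(s/360),4))
            out.append(row)
            p[:2]+=400*(row["dx"]*ex+row["dy"]*ey); p[2]-=400*row["dz"]; a-=360*row["spin"]
    for i in range(0,len(out),8): print(json.dumps(out[i:i+8]))
    print(p.round(1),round(a,2))
E
python3 - <<'E'
from h import *
p,a,s=tcp(); print(p,a)
plan((*p,a),[(560,300,225,80,7),(525,-110,180,50.4,7),(486.9,-173.6,150,50.4,2)])
E
```

```text
[292.5276773  580.41551069 231.32080985] 153.2532850129816
[{"hand": 1, "dx": -0.1304, "dy": -0.0464, "dz": 0.0023, "spin": 0.0291}, {"hand": 1, "dx": -0.1366, "dy": -0.022, "dz": 0.0023, "spin": 0.0291}, {"hand": 1, "dx": -0.1384, "dy": 0.0032, "dz": 0.0022, "spin": 0.0291}, {"hand": 1, "dx": -0.1355, "dy": 0.0284, "dz": 0.0023, "spin": 0.029}, {"hand": 1, "dx": -0.1281, "dy": 0.0524, "dz": 0.0022, "spin": 0.0291}, {"hand": 1, "dx": -0.1164, "dy": 0.0749, "dz": 0.0023, "spin": 0.029}, {"hand": 1, "dx": -0.1009, "dy": 0.0947, "dz": 0.0022, "spin": 0.0291}, {"hand": 1, "dx": -0.1464, "dy": 0.0131, "dz": 0.0161, "spin": 0.0117}]
[{"hand": 1, "dx": -0.145, "dy": 0.0238, "dz": 0.0161, "spin": 0.0118}, {"hand": 1, "dx": -0.1428, "dy": 0.0345, "dz": 0.0161, "spin": 0.0117}, {"hand": 1, "dx": -0.1399, "dy": 0.0449, "dz": 0.0161, "spin": 0.0118}, {"hand": 1, "dx": -0.1362, "dy": 0.0552, "dz": 0.016, "spin": 0.0117}, {"hand": 1, "dx": -0.1318, "dy": 0.065, "dz": 0.0161, "spin": 0.0118}, {"hand": 1, "dx": -0.1267, "dy": 0.0747, "dz": 0.016, "spin": 0.0117}, {"hand": 1, "dx": -0.0916, "dy": 0.014, "dz": 0.0375, "spin": 0.0}, {"hand": 1, "dx": -0.0916, "dy": 0.0139, "dz": 0.0375, "spin": 0.0}]
[ 486.9 -173.6  150. ] 50.4
```

Emit:
servo_tool(targets=[{"hand":1,"dx":-0.13,"dy":-0.046,"dz":0.002,"spin":0.029},{"hand":1,"dx":-0.137,"dy":-0.022,"dz":0.002,"spin":0.029},{"hand":1,"dx":-0.138,"dy":0.003,"dz":0.002,"spin":0.029},{"hand":1,"dx":-0.135,"dy":0.028,"dz":0.002,"spin":0.029},{"hand":1,"dx":-0.128,"dy":0.052,"dz":0.002,"spin":0.029},{"hand":1,"dx":-0.116,"dy":0.075,"dz":0.002,"spin":0.029},{"hand":1,"dx":-0.101,"dy":0.095,"dz":0.002,"spin":0.029},{"hand":1,"dx":-0.146,"dy":0.013,"dz":0.016,"spin":0.012}])

```text
t: 1.55
tcp_pos: [557.4, 241.0, 218.8]
ee_rot: [0.001, 0.79, 0.613, 0.0]
ft_force: [-0.2, 0.1, 0.7]
gripper_width: 1.001
gripper_force: 0.0
```

Emit:
servo_tool(targets=[{"hand":1,"dx":-0.145,"dy":0.024,"dz":0.016,"spin":0.012},{"hand":1,"dx":-0.143,"dy":0.034,"dz":0.016,"spin":0.012},{"hand":1,"dx":-0.14,"dy":0.045,"dz":0.016,"spin":0.012},{"hand":1,"dx":-0.136,"dy":0.055,"dz":0.016,"spin":0.012},{"hand":1,"dx":-0.132,"dy":0.065,"dz":0.016,"spin":0.012},{"hand":1,"dx":-0.127,"dy":0.075,"dz":0.016,"spin":0.012},{"hand":1,"dx":-0.092,"dy":0.014,"dz":0.037,"spin":0},{"hand":1,"dx":-0.092,"dy":0.014,"dz":0.037,"spin":0}])

```text
t: 2.55
tcp_pos: [484.8, -174.2, 151.2]
ee_rot: [0.0, 0.907, 0.422, 0.0]
ft_force: [-0.1, -0.5, -0.0]
gripper_width: 1.0
gripper_force: 0.0
```

Emit:
servo_tool(targets=[{"hand":1,"dz":0.06,"spin":-0.001},{"hand":1,"dz":0.08},{"hand":1,"dz":0.08},{"hand":1,"dz":0.06},{"hand":1,"dz":0.04},{"hand":1,"dz":0.02},{"hand":1,"dz":0.008},{"hand":1,"dz":0}])

```text
invalid input
```

Run:
```python
from h import *
p,a,s=tcp(); print(p,a,s["ft_force"])
t=eyes.read_camera("top"); w=eyes.read_camera("wrist")
P=scan(t); b=box(P,[548,-99],(58,68)); print(b)
c=np.array([548.2,-99.8]); print("tool in box frame",(p[:2]-c)@R2(np.radians(50.43)))
cv2.imwrite("pics/a.png",np.hstack([t["image"][120:340,170:400].repeat(2,0).repeat(2,1)[:384],w["image"]])[:, :800])
```

```text
[ 484.7598285  -174.16696833  151.158916  ] 49.88722383311461 [-0.09408695 -0.46686984 -0.028265  ]
(((547.4922485351562, -100.17924499511719), (112.07428741455078, 160.0424346923828), 50.730308532714844), 2341, np.float64(63.47479983612823))
tool in box frame [-97.73823377   1.52937843]
```

View pics/a.png

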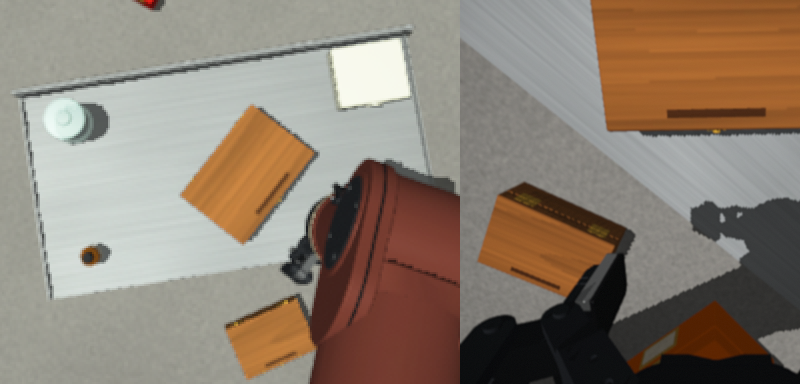

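The top crop shows the hand off the box's front side, with everything else undisturbed. The wrist view shows the box's groove edge ahead, with the catch near (715,132) of the composite. Each row needs all its keys, so I'll send the descent again.

Emit:
servo_tool(targets=[{"hand":1,"dx":0,"dy":0,"dz":0.06,"spin":-0.0015},{"hand":1,"dx":0,"dy":0,"dz":0.08,"spin":0},{"hand":1,"dx":0,"dy":0,"dz":0.08,"spin":0},{"hand":1,"dx":0,"dy":0,"dz":0.06,"spin":0},{"hand":1,"dx":0,"dy":0,"dz":0.04,"spin":0},{"hand":1,"dx":0,"dy":0,"dz":0.02,"spin":0},{"hand":1,"dx":0,"dy":0,"dz":0.008,"spin":0},{"hand":1,"dx":0,"dy":0,"dz":0,"spin":0}])

```text
t: 3.65
tcp_pos: [485.7, -172.8, 12.6]
ee_rot: [0.0, 0.905, 0.426, 0.0]
ft_force: [0.1, 0.0, -0.3]
gripper_width: 0.998
gripper_force: 0.0
```

Emit:
servo_tool(targets=[{"hand":1,"dx":0.012,"dy":0,"dz":0,"spin":0},{"hand":1,"dx":0.012,"dy":0,"dz":0,"spin":0},{"hand":1,"dx":0.012,"dy":0,"dz":0,"spin":0},{"hand":1,"dx":0.01,"dy":0,"dz":0,"spin":0},{"hand":1,"dx":0.006,"dy":0,"dz":0,"spin":0},{"hand":1,"dx":0.004,"dy":0,"dz":0,"spin":0},{"hand":1,"dx":0.004,"dy":0,"dz":0,"spin":0},{"hand":1,"dx":0.004,"dy":0,"dz":0,"spin":0}])

```text
t: 4.65
tcp_pos: [501.6, -153.0, 12.1]
ee_rot: [0.0, 0.905, 0.426, -0.0]
ft_force: [0.3, 0.1, -0.1]
gripper_width: 0.999
gripper_force: 0.0
```

Emit:
servo_tool(targets=[{"hand":1,"dx":0.004,"dy":0,"dz":0,"spin":0},{"hand":1,"dx":0.004,"dy":0,"dz":0,"spin":0},{"hand":1,"dx":0.004,"dy":0,"dz":0,"spin":0},{"hand":1,"dx":0.004,"dy":0,"dz":0,"spin":0},{"hand":1,"dx":0.004,"dy":0,"dz":0,"spin":0},{"hand":1,"dx":0.004,"dy":0,"dz":0,"spin":0},{"hand":1,"dx":0.004,"dy":0,"dz":0,"spin":0},{"hand":1,"dx":0.004,"dy":0,"dz":0,"spin":0}])

```text
t: 5.65
tcp_pos: [508.9, -144.3, 12.1]
ee_rot: [0.0, 0.905, 0.426, -0.001]
ft_force: [-4.4, -3.6, 2.6]
gripper_width: 0.996
gripper_force: 2.7
```

Run:
```python
from h import *
p,a,s=tcp(); print(p,a,s["ft_force"],s["ft_torque"])
t=eyes.read_camera("top"); b=box(scan(t),[550,-97],(58,68)); print(b)
c=np.array(b[0][0]); print("tool in box frame",(p[:2]-c)@R2(np.radians(a)))
```

```text
[ 508.90904635 -144.25417634   12.09506017] 50.40363347472996 [-4.36080678 -3.56252015  2.59581214] [-0.7241601   0.68380933 -0.03970166]
(((549.8997192382812, -97.67573547363281), (109.69847106933594, 159.92938232421875), 50.41948318481445), 2037, np.float64(63.49685740943926))
tool in box frame [-62.01762356   1.8975736 ]
```

Emit:
servo_tool(targets=[{"hand":1,"dx":0.0032,"dy":-0.0022,"dz":0,"spin":0.0022},{"hand":1,"dx":0.0064,"dy":-0.0043,"dz":0,"spin":0.0044},{"hand":1,"dx":0.0064,"dy":-0.0043,"dz":0,"spin":0.0044},{"hand":1,"dx":0.0064,"dy":-0.0043,"dz":0,"spin":0.0044},{"hand":1,"dx":0.0064,"dy":-0.0043,"dz":0,"spin":0.0044},{"hand":1,"dx":0.0064,"dy":-0.0043,"dz":0,"spin":0.0044},{"hand":1,"dx":0.0064,"dy":-0.0043,"dz":0,"spin":0.0044},{"hand":1,"dx":0.0064,"dy":-0.0043,"dz":0,"spin":0.0044}])

```text
t: 6.7
tcp_pos: [514.1, -120.1, 12.1]
ee_rot: [-0.0, 0.944, 0.33, -0.0]
ft_force: [-3.0, -3.1, 2.9]
gripper_width: 1.004
gripper_force: 2.3
```

```bash
cat > m.py <<'E'
from h import *
p,a,s=tcp(); print(p.round(1),a.round(2),np.round(s["ft_force"],1),np.round(s["ft_torque"],2))
t=eyes.read_camera("top"); P=scan(t); c=p[:2]+62*np.array([np.cos(np.radians(a)),np.sin(np.radians(a))])
b=box(P,c,(58,68)); print(b)
c=np.array(b[0][0]); print("tool in box frame",((p[:2]-c)@R2(np.radians(a))).round(1))
l=(c-[568,-78])@R2(np.radians(7.87)); print("tray frame box",l.round(1),"to go approx",(144-55-l[0]).round(1))
E
python3 m.py
```

```text
[ 514.1 -120.1   12.1] 38.5 [-3.  -3.1  2.9] [-0.43  0.69  0.18]
(((564.7106323242188, -83.37432861328125), (109.41553497314453, 159.9348907470703), 38.54245376586914), 1818, np.float64(63.46168786487368))
tool in box frame [-62.5   2.8]
tray frame box [-4.  -4.9] to go approx 93.0
```

Emit:
servo_tool(targets=[{"hand":1,"dx":0.0064,"dy":-0.0043,"dz":0,"spin":0.0044},{"hand":1,"dx":0.0064,"dy":-0.0043,"dz":0,"spin":0.0044},{"hand":1,"dx":0.0064,"dy":-0.0043,"dz":0,"spin":0.0044},{"hand":1,"dx":0.0064,"dy":-0.0043,"dz":0,"spin":0.0044},{"hand":1,"dx":0.0064,"dy":-0.0043,"dz":0,"spin":0.0044},{"hand":1,"dx":0.0064,"dy":-0.0043,"dz":0,"spin":0.0044},{"hand":1,"dx":0.0064,"dy":-0.0043,"dz":0,"spin":0.0044},{"hand":1,"dx":0.0064,"dy":-0.0043,"dz":0,"spin":0.0044}])

```text
t: 7.75
tcp_pos: [523.8, -97.5, 12.1]
ee_rot: [-0.0, 0.975, 0.223, -0.0]
ft_force: [-3.3, -1.6, 0.5]
gripper_width: 1.003
gripper_force: 1.9
```

Emit:
servo_tool(targets=[{"hand":1,"dx":0.0064,"dy":-0.0043,"dz":0,"spin":0.0044},{"hand":1,"dx":0.0064,"dy":-0.0043,"dz":0,"spin":0.0044},{"hand":1,"dx":0.0064,"dy":-0.0043,"dz":0,"spin":0.0044},{"hand":1,"dx":0.0064,"dy":-0.0043,"dz":0,"spin":0.0044},{"hand":1,"dx":0.0064,"dy":-0.0043,"dz":0,"spin":0.0044},{"hand":1,"dx":0.0064,"dy":-0.0043,"dz":0,"spin":0.0044},{"hand":1,"dx":0.0064,"dy":-0.0043,"dz":0,"spin":0.0044},{"hand":1,"dx":0.0064,"dy":-0.0043,"dz":0,"spin":0.0044}])

```text
t: 8.75
tcp_pos: [538.2, -77.6, 12.1]
ee_rot: [-0.0, 0.993, 0.114, -0.0]
ft_force: [-4.9, -1.3, 1.0]
gripper_width: 0.999
gripper_force: 1.8
```

```bash
python3 m.py
```

```text
[538.2 -77.6  12.1] 13.15 [-4.9 -1.3  1. ] [-0.09  0.69  0.16]
(((601.6690063476562, -67.2369155883789), (108.08301544189453, 160.34945678710938), 13.38934326171875), 1322, np.float64(63.319726308356394))
tool in box frame [-64.1   4.3]
tray frame box [34.8  6.1] to go approx 54.2
```

Emit:
servo_tool(targets=[{"hand":1,"dx":0.0055,"dy":-0.0036,"dz":0,"spin":0.0037},{"hand":1,"dx":0.0055,"dy":-0.0036,"dz":0,"spin":0.0037},{"hand":1,"dx":0.0055,"dy":-0.0036,"dz":0,"spin":0.0037},{"hand":1,"dx":0.0055,"dy":-0.0036,"dz":0,"spin":0.0037},{"hand":1,"dx":0.0075,"dy":0,"dz":0,"spin":0},{"hand":1,"dx":0.0075,"dy":0,"dz":0,"spin":0},{"hand":1,"dx":0.0075,"dy":0,"dz":0,"spin":0},{"hand":1,"dx":0.0075,"dy":0,"dz":0,"spin":0}])

```text
t: 9.8
tcp_pos: [557.3, -68.9, 12.1]
ee_rot: [-0.0, 0.998, 0.069, -0.0]
ft_force: [-6.0, -1.2, 1.7]
gripper_width: 0.999
gripper_force: 2.8
```

```bash
python3 m.py
```

```text
[557.3 -68.9  12.1] 7.87 [-6.  -1.2  1.7] [-0.08  0.97 -0.  ]
(((620.7288818359375, -64.73966979980469), (109.9622573852539, 159.99502563476562), 7.808337688446045), 1073, np.float64(63.316345835236916))
tool in box frame [-63.4   4.6]
tray frame box [54.   5.9] to go approx 35.0
```

Emit:
servo_tool(targets=[{"hand":1,"dx":0.0075,"dy":0,"dz":0,"spin":0},{"hand":1,"dx":0.0075,"dy":0,"dz":0,"spin":0},{"hand":1,"dx":0.0075,"dy":0,"dz":0,"spin":0},{"hand":1,"dx":0.0075,"dy":0,"dz":0,"spin":0},{"hand":1,"dx":0.0075,"dy":0,"dz":0,"spin":0},{"hand":1,"dx":0.0075,"dy":0,"dz":0,"spin":0},{"hand":1,"dx":0.0075,"dy":0,"dz":0,"spin":0},{"hand":1,"dx":0.005,"dy":0,"dz":0,"spin":0}])

```text
t: 10.85
tcp_pos: [580.2, -65.7, 12.1]
ee_rot: [0.0, 0.998, 0.069, -0.0]
ft_force: [-5.5, -1.5, 2.5]
gripper_width: 1.002
gripper_force: 2.7
```

Emit:
servo_tool(targets=[{"hand":1,"dx":0.0025,"dy":0,"dz":0,"spin":0},{"hand":1,"dx":0.0025,"dy":0,"dz":0,"spin":0},{"hand":1,"dx":0.002,"dy":0,"dz":0,"spin":0},{"hand":1,"dx":0.002,"dy":0,"dz":0,"spin":0},{"hand":1,"dx":0.002,"dy":0,"dz":0,"spin":0},{"hand":1,"dx":0.002,"dy":0,"dz":0,"spin":0},{"hand":1,"dx":0.001,"dy":0,"dz":0,"spin":0},{"hand":1,"dx":0.001,"dy":0,"dz":0,"spin":0}])

```text
t: 11.85
tcp_pos: [586.0, -64.9, 12.1]
ee_rot: [0.0, 0.998, 0.069, -0.0]
ft_force: [-4.9, -0.6, 2.6]
gripper_width: 0.999
gripper_force: 2.6
```

```bash
python3 m.py
```

```text
[586.  -64.9  12.1] 7.9 [-4.9 -0.6  2.6] [-0.17  0.91 -0.03]
(((650.5097045898438, -60.68861389160156), (107.80326080322266, 160.1094207763672), 8.274312973022461), 793, np.float64(63.3273016568985))
tool in box frame [-64.4   4.7]
tray frame box [84.1  5.9] to go approx 4.9
```

Emit:
servo_tool(targets=[{"hand":1,"dx":0.0015,"dy":0,"dz":0,"spin":0},{"hand":1,"dx":0.0015,"dy":0,"dz":0,"spin":0},{"hand":1,"dx":0.0015,"dy":0,"dz":0,"spin":0},{"hand":1,"dx":0.001,"dy":0,"dz":0,"spin":0},{"hand":1,"dx":0.001,"dy":0,"dz":0,"spin":0},{"hand":1,"dx":0.001,"dy":0,"dz":0,"spin":0},{"hand":1,"dx":0.001,"dy":0,"dz":0,"spin":0},{"hand":1,"dx":0.001,"dy":0,"dz":0,"spin":0}])

```text
t: 12.9
tcp_pos: [588.6, -64.4, 12.0]
ee_rot: [-0.0, 0.998, 0.069, -0.001]
ft_force: [-12.9, -0.5, 9.3]
gripper_width: 1.004
gripper_force: 6.5
```

```bash
python3 m.py
```

```text
[588.6 -64.4  12. ] 7.9 [-12.9  -0.5   9.3] [-0.07  2.27  0.08]
(((652.9259643554688, -60.037071228027344), (108.11515808105469, 159.8837432861328), 7.880908012390137), 755, np.float64(63.19705355556209))
tool in box frame [-64.3   4.5]
tray frame box [86.6  6.2] to go approx 2.4
```

Emit:
servo_tool(targets=[{"hand":1,"dx":0.0006,"dy":0,"dz":0,"spin":0},{"hand":1,"dx":0.0006,"dy":0,"dz":0,"spin":0},{"hand":1,"dx":0.0006,"dy":0,"dz":0,"spin":0},{"hand":1,"dx":0.0006,"dy":0,"dz":0,"spin":0},{"hand":1,"dx":0.0006,"dy":0,"dz":0,"spin":0},{"hand":1,"dx":0,"dy":0,"dz":0,"spin":0},{"hand":1,"dx":0,"dy":0,"dz":0,"spin":0},{"hand":1,"dx":0,"dy":0,"dz":0,"spin":0}])

```text
t: 13.95
tcp_pos: [588.6, -64.4, 11.8]
ee_rot: [-0.001, 0.998, 0.069, -0.002]
ft_force: [-16.4, -0.4, 11.1]
gripper_width: 0.995
gripper_force: 8.5
```

```bash
python3 m.py; python3 -c "
from h import *
a=eyes.read_camera('top');b=eyes.read_camera('scene')
A=cv2.resize(a['image'][110:280,170:400],None,fx=1.7,fy=1.7);B=cv2.resize(b['image'][150:260,120:370],None,fx=1.6,fy=2.62)
B=cv2.resize(B,(400,A.shape[0]));cv2.imwrite('pics/b.png',np.hstack([A,B]))"
```

```text
[588.6 -64.4  11.8] 7.88 [-16.4  -0.4  11.1] [0.03 2.95 0.14]
(((652.88232421875, -59.96294403076172), (108.07750701904297, 159.80706787109375), 7.973270416259766), 737, np.float64(63.3270742601577))
tool in box frame [-64.3   4.4]
tray frame box [86.6  6.2] to go approx 2.4
```

View pics/b.png

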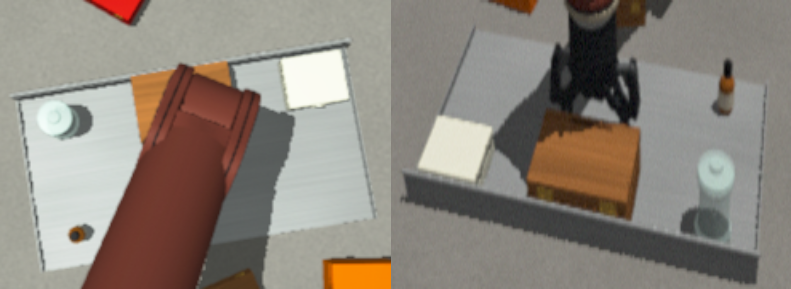

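The box sits against the wall in both views, at left (183,85) and right (585,200). The case, jar and bottle haven't moved. Next I'll ease off, back away and rise.

Emit:
servo_tool(targets=[{"hand":1,"dx":-0.003,"dy":0,"dz":0,"spin":0},{"hand":1,"dx":-0.005,"dy":0,"dz":0,"spin":0},{"hand":1,"dx":-0.01,"dy":0,"dz":0,"spin":0},{"hand":1,"dx":-0.03,"dy":0,"dz":0,"spin":0},{"hand":1,"dx":-0.05,"dy":0,"dz":0,"spin":0},{"hand":1,"dx":-0.04,"dy":0,"dz":-0.03,"spin":0},{"hand":1,"dx":0,"dy":0,"dz":-0.1,"spin":0},{"hand":1,"dx":0,"dy":0,"dz":-0.12,"spin":0}])

```text
t: 15.1
tcp_pos: [535.3, -71.7, 112.6]
ee_rot: [-0.0, 0.998, 0.069, -0.001]
ft_force: [1.1, 0.0, 0.8]
gripper_width: 0.998
gripper_force: 0.0
```

Emit:
servo_tool(targets=[{"hand":1,"dx":0,"dy":0.12,"dz":-0.08,"spin":0},{"hand":1,"dx":0,"dy":0.14,"dz":-0.04,"spin":0},{"hand":1,"dx":0,"dy":0.14,"dz":0,"spin":0},{"hand":1,"dx":0,"dy":0.14,"dz":0,"spin":0},{"hand":1,"dx":0,"dy":0.14,"dz":0,"spin":0},{"hand":1,"dx":0,"dy":0.06,"dz":0,"spin":0},{"hand":1,"dx":0,"dy":0,"dz":0,"spin":0},{"hand":1,"dx":0,"dy":0,"dz":0,"spin":0}])

```text
t: 16.1
tcp_pos: [577.2, -363.9, 160.0]
ee_rot: [-0.0, 0.998, 0.069, 0.0]
ft_force: [0.2, 0.4, -0.5]
gripper_width: 0.998
gripper_force: 0.0
```

Run:
```python
from h import *
print(tcp()[0])
t=eyes.read_camera("top"); P=scan(t); b=box(P,[653,-60],(58,68)); print(b)
q=P[(P[:,2]>58)&(P[:,2]<68)&(np.hypot(*(P[:,:2]-[653,-60]).T)<105)]
l=(q[:,:2]-[568,-78])@R2(np.radians(7.87))
e=[(yc,l[abs(l[:,1]-yc)<8,0].max().round(1),l[abs(l[:,1]-yc)<8,0].min().round(1)) for yc in range(-60,81,20)]; print(e)
for n in ["plastic_case","stain_jar"]:
    for r in silhouettes(t,n):
        m=r["mask"]; Q=cloud(t)[m]; z=np.percentile(Q[:,2],90); print(n,r["confidence"],cv2.minAreaRect(Q[abs(Q[:,2]-z)<6][:,:2].astype(np.float32)))
m=(P[:,2]>25)&(P[:,2]<75)&(np.hypot(*(P[:,:2]-[500,110]).T)<60); print("oil",P[m].mean(0))
cv2.imwrite("pics/c.png",cv2.resize(t["image"][120:280,170:400],None,fx=3,fy=3))
```

```text
[ 577.24055364 -363.90502807  159.97391631]
(((651.5919799804688, -60.259544372558594), (111.4922103881836, 160.34849548339844), 8.130499839782715), 2293, np.float64(63.38763940407239))
[(-60, np.float64(140.5), np.float64(30.7)), (-40, np.float64(139.7), np.float64(30.5)), (-20, np.float64(141.1), np.float64(30.8)), (0, np.float64(140.5), np.float64(30.7)), (20, np.float64(140.2), np.float64(30.6)), (40, np.float64(140.7), np.float64(30.5)), (60, np.float64(140.1), np.float64(30.6)), (80, np.float64(139.6), np.float64(31.2))]
plastic_case 0.97 ((686.6934204101562, -279.0687255859375), (85.1863021850586, 100.40621185302734), 7.211187362670898)
plastic_case 0.66 ((628.1560668945312, 146.38563537597656), (52.393028259277344, 53.3529052734375), 43.990623474121094)
stain_jar 0.71 ((627.2685546875, 145.5347900390625), (50.01284408569336, 49.52086639404297), 43.383140563964844)
oil [446.4570095  118.23014427  46.66332512]
```

View pics/c.png

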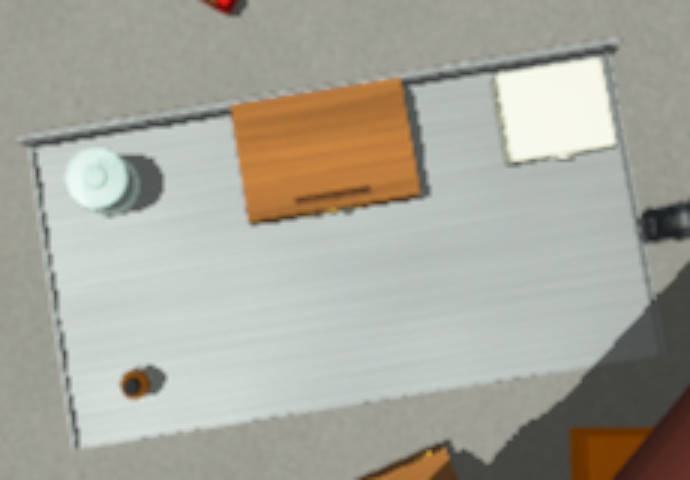

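The box's back edge lies flush along the wall, from pixel (233,107) to (403,80). The jar, case and bottle are where they started, and the hand is clear at (665,222).

```bash
python3 -c "
from h import *
print(hand_in())"
```

```text
the job is handed in; nothing more can be done
None
```

The slide box's hinged back now stands flush along the tray's back wall; I only slid it, the case, jar and bottle haven't moved, the hand is clear, and the job was handed in after about 16 s of robot time.

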